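Refit the burr carrier in the tasting grinder

TASK

The coffee grinder on the bench has been cleaned and needs its burr carrier back. Pick the carrier up by its black grip bar, push it down into the grinder's round throat with its two lugs in the two entry slots, against the spring, and turn it clockwise (seen from above) nearly a quarter turn, to the stop, so that it stays locked down; then let go. Leave the tamper, the paper cup and the brush where they are.

Things in the scene. Friction and masses are not known exactly. Their poses are not given: they have to be found in the camera images.
- burr_carrier: Loose part to fit, 0.2 kg, standing upright: aluminium plug, 52 mm diameter, 33 mm high (foot tapered to 38 mm over the lowest 10 mm), black grip bar on top, 80 mm tall in all. Origin: centre of the underside; z up, x along the bar and the two lugs. A half turn gives the same part. The two equal lugs, on opposite sides, are 14 mm wide, 7 mm thick, 22 to 29 mm above the underside, and reach 34 mm from the axis.
- carrier_grip (a point): Point in the carrier's grip bar, on its axis, 66 mm above its underside. The bar is 44 mm long (along the carrier's x), 12 mm thick, and stands from 33 to 80 mm above the underside. Grip it across the 12 mm; fingertips kept 45 mm or more above the underside clear the grinder's collar.
- grinder: The fixed grinder: base plate 190 x 124 mm, grey housing 118 x 112 mm and 101 mm high, spout at its front (-x), on top a round aluminium collar, 88 mm outside diameter, whose top face is 150 mm above the bench. Origin: centre of the underside; the throat's axis lies 30 mm behind it (+x).
- throat (a point): Centre of the throat's mouth, at the collar's top face. z up; x along the line of the two opposite entry slots (20 mm wide, out to 36 mm from the axis, each marked by a dark ridge on the collar's side). Bore 56 mm in diameter. The lip is 7 mm thick; below it the lugs can turn clockwise only, by 80 degrees (1.40 rad), to a hard stop.
- locked (a point): Same point as throat, but x is turned 80 degrees clockwise from the slots: the line of the carrier's bar and lugs when turned to the stop (two small dark studs on the collar's top face). z up. Turned and let go, the carrier rises until its lugs bear on the lip, its underside 36 mm below the mouth.
- spring_plate (a joint): Travel (m) of the sprung plate in the throat, 0 up, grows when pressed. It meets the carrier when its underside is 31 mm below the mouth; by its weight alone the carrier rests there and cannot turn. The lugs clear the lip at more than 36 mm and hit the channel floor at 40 mm. It pushes up with 4.5 N at 0 and 7.7 N at that floor; locked it reads 0.005.
- tamper: Steel coffee tamper standing upright, 58 mm across, 78 mm tall, a knob on a round foot; not to be used. Origin: centre of the underside, z up.
- cup: White paper cup, 64 mm across and 64 mm tall, standing upright on the bench; to be left alone. Origin: centre of the underside.
- brush: Grinder brush with a wooden handle, 140 mm long and 21 mm thick, lying on the bench; to be left alone. Origin: centre of the underside, y along it.
Things that resemble listed ones, but are neither listed nor needed, are in the scene too. What is shaped like the burr_carrier but orange or red is not meant.

How it is judged:
By the outcome, as a careful person would: the job done as asked, in the order asked, and still so for the second after the job is handed in, with the robot touching nothing.
It also fails if it takes over 48 s, if anything falls off the work surface, if the arm or the gripper's body presses on something with over 40 N, if the wrist force passes 120 N, or if a joint passes its speed limit or range.

ROBOT

A 6-joint arm with a two-finger parallel gripper is mounted at the origin on a cart in front of the work surface, level with it; the furniture and walls round the work are solid. World frame = base frame: x ahead of the robot, y to its left, z up, the work surface at z = 0. Lengths are in m, angles in rad, forces in N, time in s.
With the tool pointing down it reaches from about 0.275 to 0.775 m from the base axis. Payload 14.6 kg.
Tool frame: the origin (TCP) lies midway between the tips of the shut fingers; the grasp point (between the pads) lies r.grasp_offset behind it (r.grasp_offset is the distance from the TCP to the grasp point, in m); z points along the fingers, x is the direction in which the jaws open and shut, and the axes are right-handed (so a half turn about z gives the same grasp; the last joint's range is limited). The gripper opens to 85 mm and grips with 20 to 120 N. Pads are 22 mm wide; open, the fingers measure 114 mm over their backs; the gripper's body (76 mm by 85 mm) begins 54 mm behind the grasp point. The pads swing forward as they close: fully open they stand 13 mm farther back than shut.
Start: joints at [1.083, 0.263, -0.048, 1.259, 0, 1.415], TCP at [0.172, 0.496, 0.231] pointing down, gripper open.
Joint ranges: [-2.65, 2.65], [-0.89, 1.7], [-1.18, 1.37], [-2.13, 2.11], [-1.35, 1.29], [-3.14, 3.14]. Speed limits (rad/s): [1.89, 1.89, 2.57, 2.79, 3.14, 3.14].

INTERFACE

Orientations are given as a unit quaternion [w, x, y, z].
In Python, from station import r, read_camera, get_calibration, regions_of gives the robot as it stands.
- The arm moves only by the tool jog_arm, never from a script. Its argument "moves" is one flat list of numbers, 7 for each row, row after row: the shift along the world's x, y, z in cm, then the turn, a rotation vector about the world's x, y, z in rad, then the opening, from -1 (shut) to 1 (fully open). A call has 1 to 12 rows; each row is the pose to reach, as a shift and turn from the pose measured when the call began; what a row does not reach only later rows make up. A row lasts 1/10 s, in which the tool goes at most 50 mm and 8.59 degrees, less where a joint would pass 70% of its speed; a pose out of reach is approached as far as the arm can. A call with a gripper value outside its range is refused whole. The fingers move at their own pace and stop on an object; "newtons" is the grip in N (left out, the last holds). Time passes only in rows, so rows that repeat a pose let the fingers close. It gives the time, the measured TCP pose, the force and the opening at its end, in the units of the state.
- r.get_obs(): the state, without advancing time (a new reading comes with each control period).
- read_camera(name): name is "side" or "top"; returns (picture, depth): 400x640x3 uint8, blue, green, red; 400x640 float32, m along the optical axis (not along the pixel's ray), 0 where there is no reading.
- get_calibration(name): a dict with "vfov" (degrees; the focal length in pixels is half the picture's height over the tangent of half this angle, whatever the lens; pixels are square), "cx", "cy" (the principal point, pixels), "position" and "orientation" of the camera in the world. Camera axes: x right, y down, z forward; pixel columns grow to the right and rows downward; lengths in m; the calibration is good to about 2 mm. A picture is of the moment at which its call begins. get_calibration takes no time and is no camera call.
- r.sign_off(): hands the job in, once; it reports no verdict.
Trained networks look in the newest picture that a camera, given by its name, has taken for a name from the list of things; names that differ only in an ending like _2 or _b are one class to them, and where a whole thing is asked for, a point or a joint stands for the part that bears it (a point fixed in the world has none). Each returns a list of dicts, best first, with "p" (0 to 1); they miss things now and then, are a little off and sometimes report something else, mostly with a low value. They report only what shows in the picture. A call takes as long as a camera call. They do not tell look-alikes from the thing itself.
- regions_of(camera, label): "region" (400x640 bool, what is visible of it) and "point" ([column, row] in pixels, amid what is visible of it).
The state is a dict: "time": time; "qpos": joint angles; "qd": joint speeds; "joint_torque": joint torques, N m; "position": TCP position; "tool_rot": TCP orientation; "force": force on the tool from outside, world axes, zero at the start; "torque": the same for the moment, N m; "gripper_width": finger opening in m.
Only numpy, scipy, OpenCV 4.12 (cv2) and the standard library are available. Lean on these libraries where they do the work, as an engineer would, in place of code of your own. Each camera call takes 0.05 s, during which the arm holds its last target.

## Working session

There is one attempt and no reset: what is moved stays moved. The work goes in short steps, Python scripts to look and compute and a tool call to move; the robot and the scene stay as the last step left them, time stands still between calls to the robot, and variables do not carry over. Pictures are saved under pics/ and viewed, and the job is handed in when it is done.

Besides the shell and the picture viewer there is one more tool, called by a JSON object that holds its "fn" and its "kwargs". jog_arm: Moves the arm, as the interface text tells. Its arguments: {"type":"object","properties":{"moves":{"type":"array"},"newtons":{"type":"number"}},"required":["moves"]}

```bash
ls; mkdir -p pics; python3 - <<'E'
from station import r, read_camera, get_calibration, regions_of
import cv2
print(r.get_obs(), r.grasp_offset)
for n in ("side","top"):
    im,d=read_camera(n); cv2.imwrite(f"pics/{n}0.png",im); print(n,get_calibration(n))
E
```

```text
pics
{'time': 0.0, 'qpos': array([ 1.08271433e+00,  2.63506510e-01, -4.89635703e-02,  1.25940098e+00,
        3.14652755e-06,  1.41552898e+00]), 'qd': array([ 4.55879719e-05,  4.87519198e-04,  1.73480673e-04, -8.89959420e-04,
        1.07755509e-03,  1.41290438e-04]), 'joint_torque': array([ 4.44554011e-03, -6.37607932e+01,  3.84568441e+01,  1.32616141e-02,
        1.87783116e-04, -2.20229526e-05]), 'position': array([0.17137038, 0.4959369 , 0.23082384]), 'tool_rot': array([ 2.38948032e-04,  8.14464284e-01,  5.80213444e-01, -4.81322806e-04]), 'force': array([ 0.84650487, -0.10581958, -0.61971533]), 'torque': array([ 0.0043372 , -0.01917695, -0.09028518]), 'gripper_width': 0.0856297232865549} 0.0187
side {'vfov': 44.58834708524533, 'cx': 328.788222656087, 'cy': 200.95754705865582, 'position': array([ 0.50665024, -1.05368257,  0.77635889]), 'orientation': array([-0.50253072,  0.86451709,  0.0044848 ,  0.00727835])}
top {'vfov': 43.42005614079872, 'cx': 308.31664149132143, 'cy': 195.8935907332779, 'position': array([0.46175369, 0.08370786, 1.36831009]), 'orientation': array([-0.02203104,  0.71017068, -0.70346241,  0.01768825])}
```

View pics/side0.png

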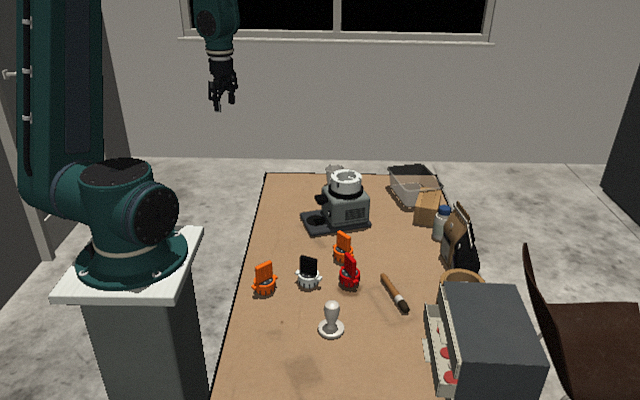

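View pics/top0.png

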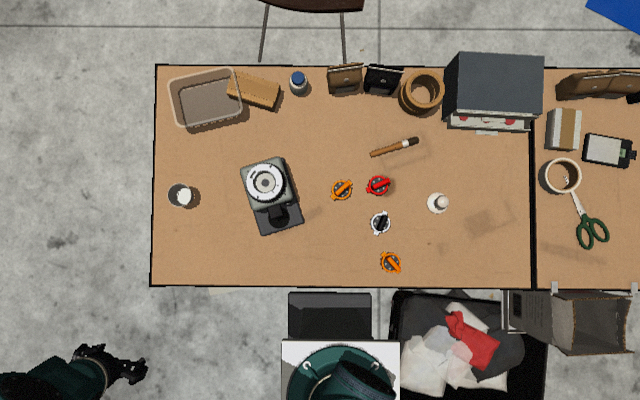

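```bash
cat > h.py <<'E'
import numpy as np, cv2
from scipy.spatial.transform import Rotation as R
from station import r, read_camera, get_calibration, regions_of
def cal(n):
    c=get_calibration(n); f=200/np.tan(np.radians(c["vfov"]/2)); q=c["orientation"]
    return f,c["cx"],c["cy"],np.array(c["position"]),R.from_quat([q[1],q[2],q[3],q[0]]).as_matrix()
def pts(n,d,v=None,u=None):
    f,cx,cy,p,M=cal(n)
    if v is None: v,u=np.mgrid[0:400,0:640]
    P=np.stack([(u-cx)/f*d,(v-cy)/f*d,d],-1)
    return P@M.T+p
def onz(n,u,v,z):
    f,cx,cy,p,M=cal(n); k=M@np.array([(u-cx)/f,(v-cy)/f,1]); return p+k*(z-p[2])/k[2]
def proj(n,X):
    f,cx,cy,p,M=cal(n); c=(np.asarray(X)-p)@M; return np.stack([c[...,0]/c[...,2]*f+cx,c[...,1]/c[...,2]*f+cy],-1)
E
python3 - <<'E'
from h import *
im,d=read_camera("top"); np.save("top_d.npy",d); 
P=pts("top",d); np.save("top_P.npy",P)
s,ds=read_camera("side"); Ps=pts("side",ds); np.save("side_P.npy",Ps); 
# bar: black pixels near (381,222)
for nm,pp in (("top",P),("side",Ps)):
    img=im if nm=="top" else s
    for lab in ("burr_carrier","carrier_grip","grinder","cup","tamper","brush"):
        for g in regions_of(nm,lab)[:5]:
            m=g["region"]; print(nm,lab,round(g["p"],2),np.round(g["point"]),m.sum(),np.median(pp[m],0).round(3))
print("bench z", np.median(P[240:270,320:360,2]), np.median(Ps[310:350,270:300,2]))
a=cv2.resize(im[145:245,225:405],None,fx=4.4,fy=4.4,interpolation=cv2.INTER_CUBIC); cv2.imwrite("pics/topz.png",a)
b=cv2.resize(s[160:300,240:400],None,fx=4.2,fy=4.2,interpolation=cv2.INTER_CUBIC); cv2.imwrite("pics/sidez.png",b)
E
```

```text
top burr_carrier 0.59 [342. 191.] 310 [0.556 0.006 0.035]
top burr_carrier 0.56 [379. 218.] 312 [ 0.469 -0.095  0.036]
top burr_carrier 0.54 [378. 190.] 323 [ 0.567 -0.093  0.035]
top burr_carrier 0.53 [388. 264.] 324 [ 0.367 -0.123  0.035]
top carrier_grip 0.84 [340. 191.] 334 [0.554 0.006 0.035]
top carrier_grip 0.67 [390. 261.] 372 [ 0.366 -0.123  0.035]
top carrier_grip 0.67 [376. 190.] 316 [ 0.566 -0.09   0.035]
top carrier_grip 0.59 [384. 221.] 330 [ 0.469 -0.097  0.035]
top carrier_grip 0.29 [398. 145.] 296 [ 0.678 -0.15   0.017]
top grinder 0.98 [272. 195.] 3199 [0.532 0.186 0.099]
top cup 0.74 [181. 194.] 498 [0.538 0.439 0.021]
top cup 0.48 [392. 147.] 319 [ 0.674 -0.139  0.017]
top cup 0.47 [265. 181.] 276 [0.566 0.2   0.119]
top tamper 0.56 [439. 202.] 374 [ 0.522 -0.249  0.012]
top brush 0.83 [392. 146.] 320 [ 0.675 -0.139  0.017]
side burr_carrier 0.95 [340. 245.] 410 [ 0.551 -0.008  0.04 ]
side burr_carrier 0.93 [265. 276.] 614 [ 0.366 -0.143  0.037]
side burr_carrier 0.81 [304. 272.] 611 [ 0.467 -0.113  0.037]
side burr_carrier 0.55 [348. 271.] 494 [ 0.567 -0.113  0.034]
side carrier_grip 0.97 [308. 270.] 632 [ 0.468 -0.112  0.036]
side carrier_grip 0.76 [259. 278.] 620 [ 0.366 -0.143  0.037]
side carrier_grip 0.62 [352. 272.] 505 [ 0.566 -0.111  0.035]
side carrier_grip 0.58 [339. 246.] 402 [ 0.551 -0.009  0.04 ]
side grinder 0.57 [340. 205.] 3205 [0.55  0.156 0.07 ]
side cup 0.45 [329. 169.] 227 [0.523 0.446 0.051]
side cup 0.42 [338. 205.] 3101 [0.549 0.155 0.073]
side tamper 0.57 [330. 322.] 655 [ 0.524 -0.27   0.014]
side brush 0.75 [392. 294.] 379 [ 0.675 -0.155  0.016]
bench z -0.0008701430548525568 -0.0007686847255623519
```

View pics/topz.png

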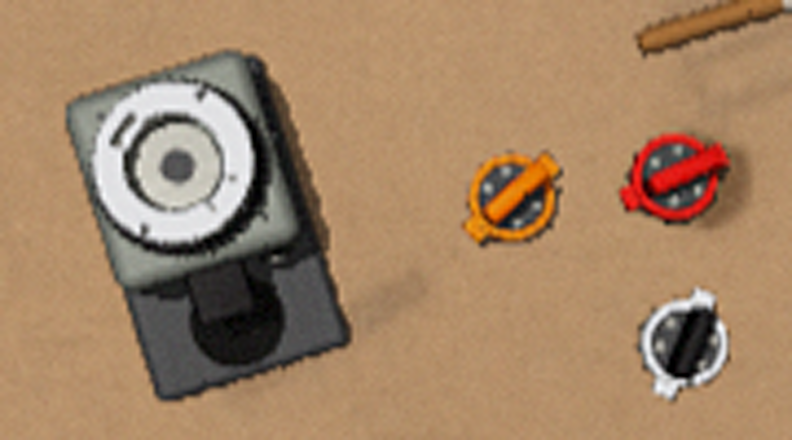

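View pics/sidez.png

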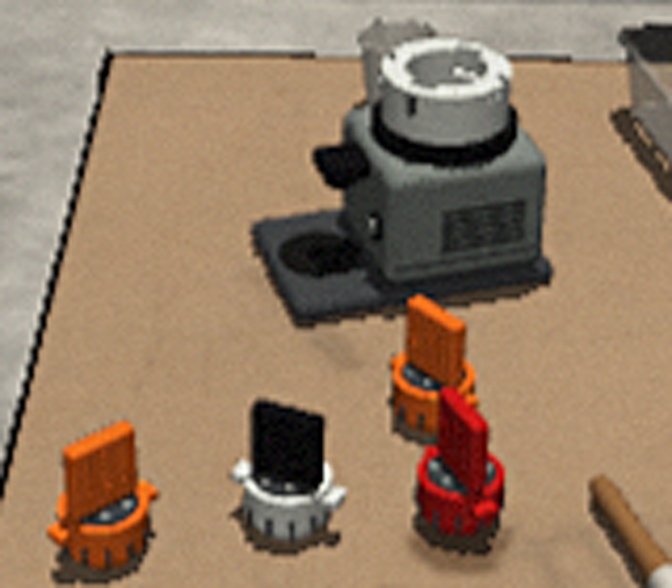

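```bash
cat >> h.py <<'E'
def rect(n,im,c,z,half=0.06,s=3.0):
    # image: right = +x, up = +y ; s px per mm
    N=int(2*half*1000*s); j,i=np.mgrid[0:N,0:N]
    X=c[0]-half+i/(s*1000); Y=c[1]+half-j/(s*1000)
    uv=proj(n,np.stack([X,Y,np.full_like(X,z)],-1)).astype(np.float32)
    return cv2.remap(im,uv[...,0],uv[...,1],cv2.INTER_CUBIC)
E
python3 - <<'E'
from h import *
im,d=read_camera("top"); s,ds=read_camera("side"); P=pts("top",d);Ps=pts("side",ds)
from scipy.optimize import least_squares
for n,pp in (("top",P),("side",Ps)):
    m=(abs(pp[...,0]-.57)<.08)&(abs(pp[...,1]-.2)<.08)&(pp[...,2]>.14)&(pp[...,2]<.16)
    q=pp[m]; print(n,m.sum(),np.median(q[:,2]))
    # area-centroid via min enclosing circle & outline fit
    c,rad=cv2.minEnclosingCircle((q[:,:2]*1000).astype(np.float32)); print("enc",c,rad)
    m=(abs(pp[...,0]-.467)<.035)&(abs(pp[...,1]+.097)<.035)&(pp[...,2]>.068)
    q=pp[m]; print("bar",m.sum(),q.mean(0),q[:,2].max()); w,V=np.linalg.eigh(np.cov(q[:,:2].T)); print(np.sqrt(w),np.degrees(np.arctan2(V[1,1],V[0,1])))
out=np.hstack([rect("top",im,(.57,.2),.15),rect("side",s,(.57,.2),.15)])
cv2.imwrite("pics/rg.png",out)
out=np.hstack([rect("top",im,(.467,-.097),.08),rect("side",s,(.467,-.097),.08)])
cv2.imwrite("pics/rc.png",out)
E
```

```text
top 591 0.14952799894220692
enc (565.5557250976562, 200.38034057617188) 47.90488815307617
bar 86 [ 0.46913779 -0.09897913  0.07793895] 0.08362451449026431
[0.00360643 0.01247232] 157.35807651398812
side 342 0.14868274469185477
enc (565.26513671875, 192.5814666748047) 50.15045166015625
bar 114 [ 0.46745458 -0.10625523  0.07583355] 0.08314665154709278
[0.0037947  0.01309626] 156.91257133758037
```

View pics/rg.png

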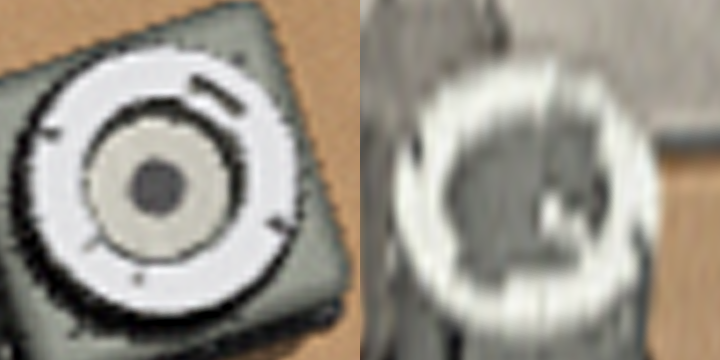

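View pics/rc.png

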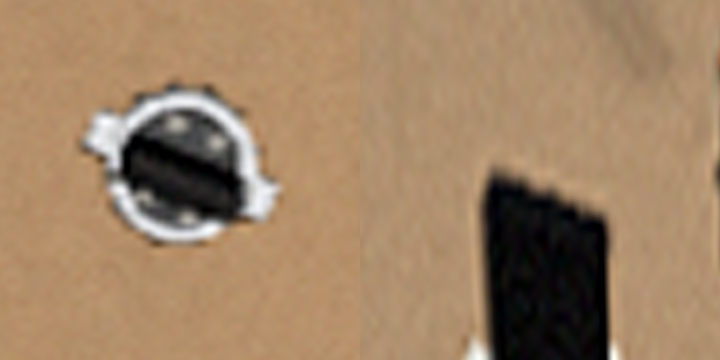

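```bash
python3 - <<'E'
from h import *
im,d=read_camera("top"); s,ds=read_camera("side")
a=cv2.resize(im[155:212,235:300],None,fx=9,fy=9,interpolation=cv2.INTER_LANCZOS4); b=cv2.resize(s[160:212,315:375],None,fx=13,fy=11,interpolation=cv2.INTER_LANCZOS4)
cv2.imwrite("pics/za.png",a); cv2.imwrite("pics/zb.png",b)
c=cv2.resize(d[155:212,235:300],None,fx=9,fy=9,interpolation=cv2.INTER_NEAREST); 
P=pts("top",d)[155:212,235:300,2]; z=cv2.resize(np.clip((P-.07)/.09,0,1).astype(np.float32),None,fx=9,fy=9,interpolation=cv2.INTER_NEAREST)
cv2.imwrite("pics/zd.png",cv2.applyColorMap((z*255).astype(np.uint8),cv2.COLORMAP_JET))
E
```

```text
(no output)
```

View pics/za.png

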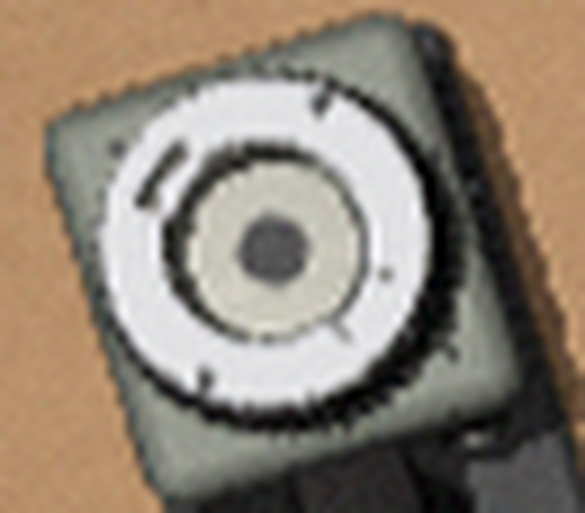

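View pics/zb.png

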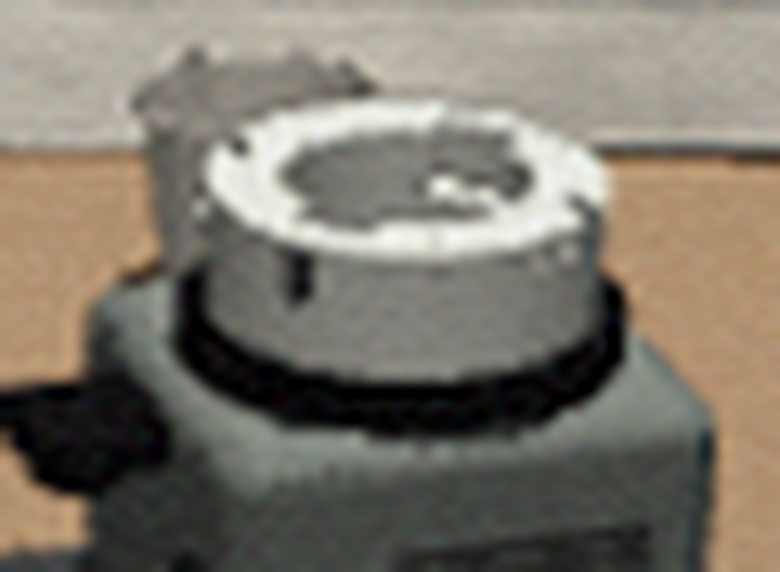

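View pics/zd.png

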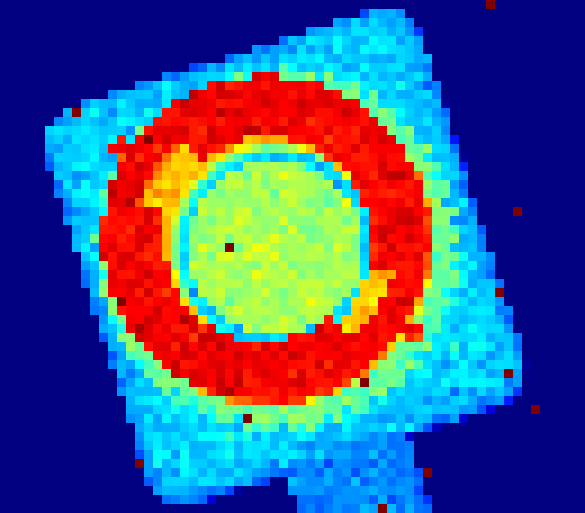

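```bash
python3 - <<'E'
from h import *
im,d=read_camera("top"); s,ds=read_camera("side")
c=(.467,-.097)
a=rect("top",im,c,.08,.045,8); b=rect("top",im,c,.031,.045,8)
cv2.imwrite("pics/c1.png",cv2.resize(np.hstack([a,b]),(800,400)))
# side at .08 and z=.15 throat top
e=rect("side",s,c,.08,.045,8); f=rect("side",s,c,.025,.045,8)
cv2.imwrite("pics/c2.png",cv2.resize(np.hstack([e,f]),(800,400)))
E
```

```text
(no output)
```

View pics/c1.png

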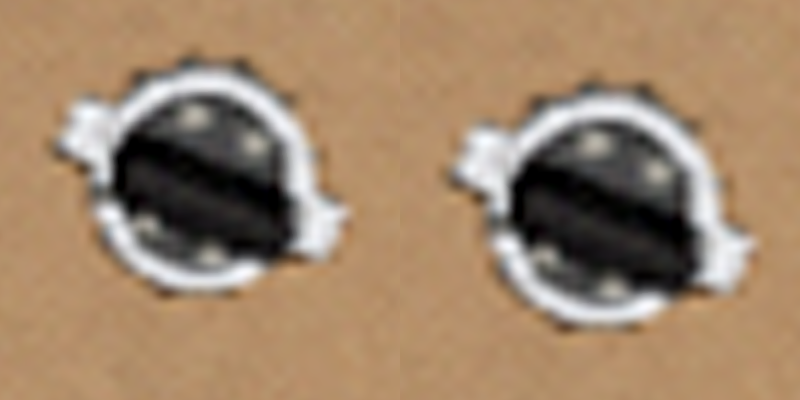

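View pics/c2.png

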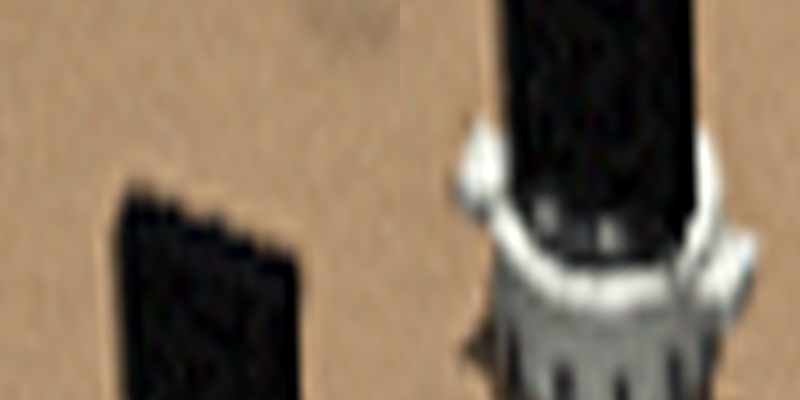

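{"fn": "jog_arm", "kwargs": {"moves": [2.5,-5,0,0,0,0,1,5,-10,0,0,0,0,1,7.5,-15,0,0,0,0,1,10,-20,0,0,0,0,1,12.5,-25,0,0,0,0,1,15,-30,0,0,0,0,1,17.5,-35,0,0,0,0,1,20,-40,0,0,0,0,1,22.5,-45,0,0,0,-0.058,1,25,-50,0,0,0,-0.058,1,27.5,-55,0,0,0,-0.058,1,29.67,-59.6,0,0,0,-0.058,1]}}

```text
time: 2.3
position: [0.4395, -0.0421, 0.2315]
tool_rot: [0.0, 0.831, 0.556, 0.0]
force: [1.3, -0.1, 0.2]
gripper_width: 0.0855
```

{"fn": "jog_arm", "kwargs": {"moves": [0,0,0,0,0,0,1,0,0,0,0,0,0,1]}}

```text
time: 2.5
position: [0.4396, -0.0431, 0.2312]
tool_rot: [-0.0, 0.832, 0.555, 0.0]
force: [-0.1, 0.7, -0.2]
gripper_width: 0.0855
```

{"fn": "jog_arm", "kwargs": {"moves": [1.5,-3,0,0,0,0,1,2.84,-5.69,-2,0,0,0,1,2.84,-5.69,-5,0,0,0,1,2.84,-5.69,-8,0,0,0,1,2.84,-5.69,-9,0,0,0,1,2.84,-5.69,-9,0,0,0,1]}}

```text
time: 3.1
position: [0.4672, -0.0987, 0.1408]
tool_rot: [-0.001, 0.831, 0.556, -0.0]
force: [0.3, 0.0, 0.2]
gripper_width: 0.0851
```

```bash
python3 - <<'E'
from h import *
im,d=read_camera("top"); s,ds=read_camera("side"); print(r.get_obs()["position"])
cv2.imwrite("pics/g1.png",np.hstack([cv2.resize(im[160:290,320:450],(400,400)),cv2.resize(s[170:300,240:370],(400,400))]))
E
```

```text
[ 0.4684142  -0.09947027  0.14246335]
```

View pics/g1.png

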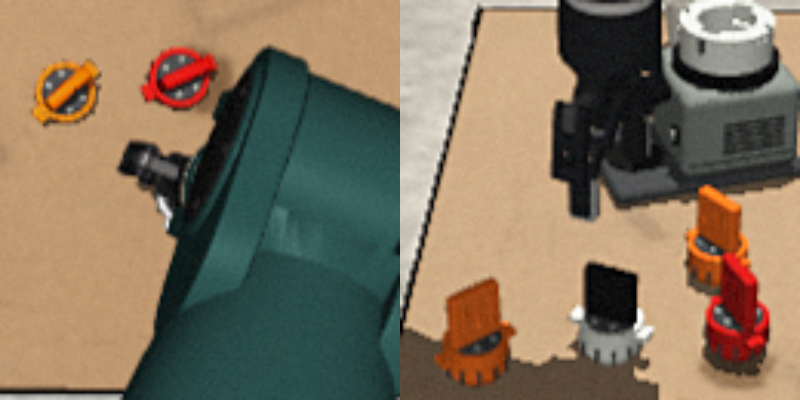

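{"fn": "jog_arm", "kwargs": {"moves": [0,0,-3,0,0,0,1,0,-0.05,-6,0,0,0,1,0,-0.05,-8,0,0,0,1,0,-0.05,-9.25,0,0,0,1,0,-0.05,-9.25,0,0,0,1,0,-0.05,-9.25,0,0,0,1]}}

```text
time: 3.8
position: [0.4692, -0.1001, 0.0512]
tool_rot: [0.001, 0.831, 0.556, 0.001]
force: [-0.9, 0.2, 0.8]
gripper_width: 0.0854
```

```bash
python3 - <<'E'
from h import *
s,ds=read_camera("side"); o=r.get_obs(); print(o["position"],o["force"])
cv2.imwrite("pics/g2.png",cv2.resize(s[200:300,260:360],(600,600),interpolation=cv2.INTER_CUBIC))
E
```

```text
[ 0.4692994  -0.1001461   0.05131251] [ 0.5225979  -0.14300911  0.13913774]
```

View pics/g2.png

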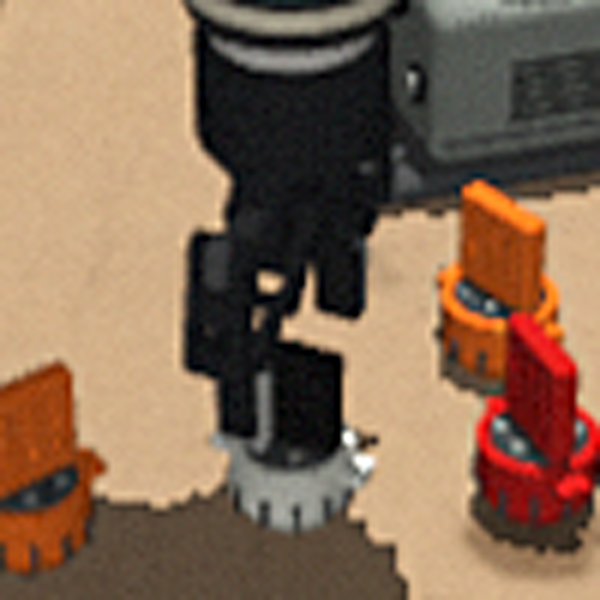

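{"fn": "jog_arm", "kwargs": {"moves": [0,0,0,0,0,0,-1,0,0,0,0,0,0,-1,0,0,0,0,0,0,-1,0,0,0,0,0,0,-1,0,0,0,0,0,0,-1,0,0,0,0,0,0,-1,0,0,0,0,0,0,-1,0,0,0,0,0,0,-1], "newtons": 70}}

```text
time: 4.65
position: [0.4692, -0.1001, 0.0512]
tool_rot: [0.001, 0.831, 0.556, 0.001]
force: [-0.1, -0.6, -1.5]
gripper_width: 0.0109
```

{"fn": "jog_arm", "kwargs": {"moves": [0,0,3,0,0,0,-1,0,0,7,0,0,0,-1,0,0,11,0,0,0,-1,0,0,15,0,0,0,-1,0,0,18.9,0,0,0,-1,0,0,18.9,0,0,0,-1]}}

```text
time: 5.25
position: [0.4708, -0.1007, 0.2445]
tool_rot: [0.004, 0.831, 0.556, 0.003]
force: [0.3, -0.9, -3.5]
gripper_width: 0.011
```

{"fn": "jog_arm", "kwargs": {"moves": [0.5,2,0,0,0,0.14,-1,1,5,0,0,0,0.28,-1,2,8,0,0,0,0.42,-1,3,11,0,0,0,0.56,-1,4,14,0,0,0,0.7,-1,5,17,0,0,0,0.84,-1,6,20,0,0,0,0.98,-1,7,23,0,0,0,1.12,-1,8,26,0,0,0,1.26,-1,9,28,0,0,0,1.396,-1,9.6,30,0,0,0,1.396,-1,9.6,30,0,0,0,1.396,-1]}}

```text
time: 6.45
position: [0.567, 0.2012, 0.2429]
tool_rot: [0.0, 0.279, 0.96, 0.005]
force: [-1.2, -1.2, -2.7]
gripper_width: 0.0107
```

```bash
python3 - <<'E'
from h import *
s,ds=read_camera("side"); im,d=read_camera("top"); o=r.get_obs(); print(o["position"],o["force"],o["tool_rot"],o["qpos"],o["gripper_width"])
cv2.imwrite("pics/g3.png",np.hstack([cv2.resize(im[140:240,220:320],(400,400),interpolation=cv2.INTER_CUBIC),cv2.resize(s[110:210,290:390],(400,400),interpolation=cv2.INTER_CUBIC)]))
E
```

```text
[0.56651083 0.19926185 0.24354334] [-0.8156995  -0.44297407 -1.94067127] [5.65606552e-04 2.79672602e-01 9.60085674e-01 4.29119320e-03] [ 0.19919481  0.3891343   0.17426051  1.35093712  0.00707697 -0.80467224] 0.0107710062063586
```

View pics/g3.png

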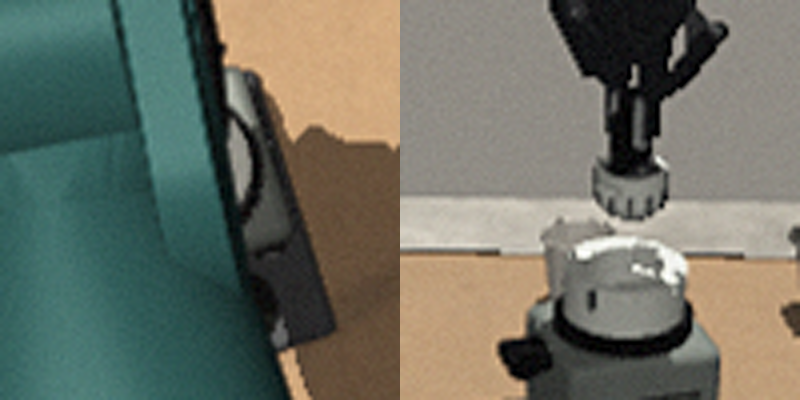

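```bash
cat > fit.py <<'E'
from h import *
from scipy.optimize import least_squares
def fit(P,zlo,zhi,rad,c0):
    m=(np.hypot(P[...,0]-c0[0],P[...,1]-c0[1])<rad+.012)&(P[...,2]>zlo)&(P[...,2]<zhi)
    q=P[m][:,:2]
    f=lambda c:np.hypot(q[:,0]-c[0],q[:,1]-c[1])-rad
    o=least_squares(f,c0,loss="soft_l1",f_scale=.002)
    return o.x,len(q),np.median(abs(o.fun))
E
python3 - <<'E'
from fit import *
s,ds=read_camera("side"); P=pts("side",ds); o=r.get_obs(); t=o["position"]; print(t)
u=t[2]-.0512
m=(np.hypot(P[...,0]-t[0],P[...,1]-t[1])<.045)&(P[...,2]>.165)&(P[...,2]<.24); q=P[m]
print("z range",np.percentile(q[:,2],[0,1,2,5,50]), "u",u)
print("collar",fit(P,.115,.143,.044,(.565,.198)))
print("plug",fit(P,u+.012,u+.020,.026,t[:2]))
print("plug2",fit(P,u+.012,u+.032,.026,t[:2]))
E
```

```text
[0.56647659 0.19881406 0.24386202]
z range [0.19174075 0.19334831 0.19405403 0.19750568 0.22056117] u 0.19266201653076143
collar (array([0.56473813, 0.19503022]), 383, np.float64(0.002848756841090601))
plug (array([0.56672547, 0.19977325]), 45, np.float64(0.0009845005676303864))
plug2 (array([0.56593091, 0.19880285]), 133, np.float64(0.0017227037133823106))
```

```bash
cat > ov.py <<'E'
from h import *
def overlay(s,cx,kc,u,yaw,fn,r0=(100,300),W=None,K=10,zoff=0.15):
    x0,y0=295,105; w,h=80,60
    x0,y0,w,h=r0[0],r0[1],W[0],W[1]
    a=cv2.resize(s[y0:y0+h,x0:x0+w],None,fx=K,fy=K,interpolation=cv2.INTER_CUBIC)
    th=np.linspace(0,2*np.pi,121)
    def circ(c,rad,z,col):
        p=proj("side",np.stack([c[0]+rad*np.cos(th),c[1]+rad*np.sin(th),0*th+z],-1)); p=(p-[x0,y0]+.5)*K-.5
        cv2.polylines(a,[p.round().astype(np.int32)],True,col,1,cv2.LINE_AA)
    circ(cx,.044,.15,(0,0,255)); circ(cx,.028,.15,(0,0,255))
    circ(kc,.026,u+.033,(0,255,0)); circ(kc,.026,u+.010,(0,255,0)); circ(kc,.019,u,(255,0,255))
    for sg in (1,-1):
        e=np.array([np.cos(yaw),np.sin(yaw)])*sg; n=np.array([-e[1],e[0]])
        L=[np.r_[kc+e*d+n*k,u+zz] for d,k,zz in ((.026,-.007,.029),(.034,-.007,.029),(.034,.007,.029),(.026,.007,.029),(.034,.007,.029),(.034,.007,.022),(.034,-.007,.022),(.034,-.007,.029))]
        p=(proj("side",np.array(L))-[x0,y0]+.5)*K-.5
        cv2.polylines(a,[p.round().astype(np.int32)],False,(255,255,0),1,cv2.LINE_AA)
    cv2.imwrite(fn,a)
E
python3 - <<'E'
from ov import *
s,ds=read_camera("side"); t=r.get_obs()["position"]; print(t)
overlay(s,np.array([.565,.1963]),t[:2],t[2]-.0512,np.radians(57.6),"pics/o1.png",(320,135),(60,60))
E
```

```text
[0.56650419 0.19861321 0.24413081]
```

View pics/o1.png

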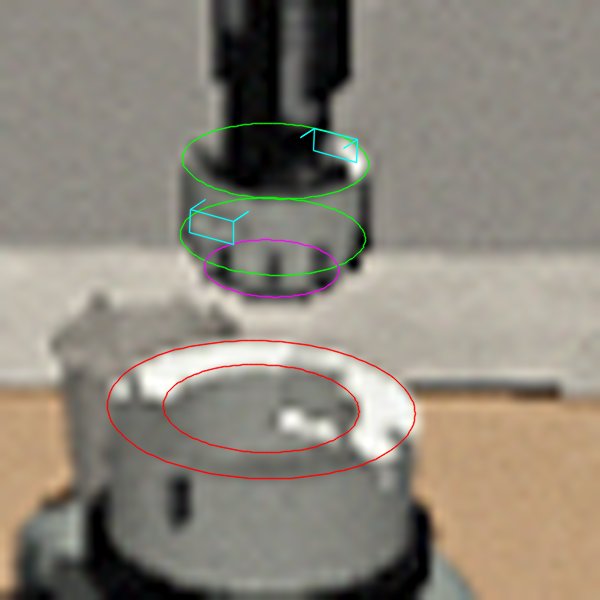

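```bash
python3 - <<'E'
from ov import *
s,ds=read_camera("side"); t=r.get_obs()["position"]; print(t)
for i,dy in enumerate((-.002,-.004)):
    overlay(s,np.array([.565,.1963]),t[:2]+[0,dy],t[2]-.0512,np.radians(57.6),f"pics/o2{i}.png",(335,140),(40,30),10)
a=np.hstack([cv2.imread("pics/o20.png"),cv2.imread("pics/o21.png")]);cv2.imwrite("pics/o3.png",a)
E
```

```text
[0.56657856 0.19853311 0.24435029]
```

View pics/o3.png

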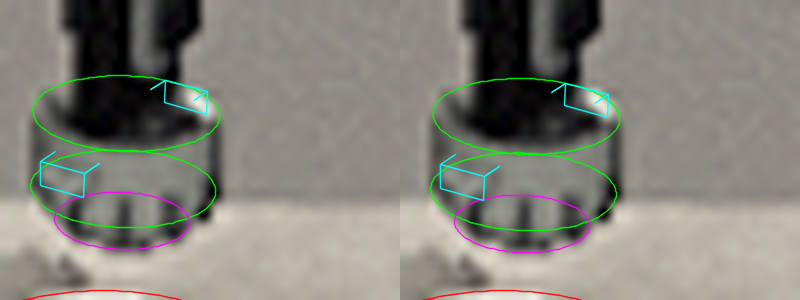

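{"fn": "jog_arm", "kwargs": {"moves": [-0.18,0.13,-1,0,0,0,-1,-0.18,0.13,-2.5,0,0,0,-1,-0.18,0.13,-3.7,0,0,0,-1,-0.18,0.13,-3.7,0,0,0,-1,-0.18,0.13,-3.7,0,0,0,-1]}}

```text
time: 7.2
position: [0.5645, 0.1995, 0.2074]
tool_rot: [0.001, 0.28, 0.96, 0.004]
force: [-0.4, 0.6, -2.1]
gripper_width: 0.0107
```

```bash
python3 - <<'E'
from ov import *
s,ds=read_camera("side"); o=r.get_obs();t=o["position"]; print(t,o["force"],o["tool_rot"])
overlay(s,np.array([.565,.1963]),t[:2]+[0.001,-.003],t[2]-.0512,np.radians(57.6),f"pics/o4.png",(325,150),(50,40),12)
E
```

```text
[0.56481439 0.19963941 0.20772114] [-0.3189548  -0.35094524 -0.9556641 ] [0.00122008 0.28045798 0.95985424 0.00465438]
```

View pics/o4.png

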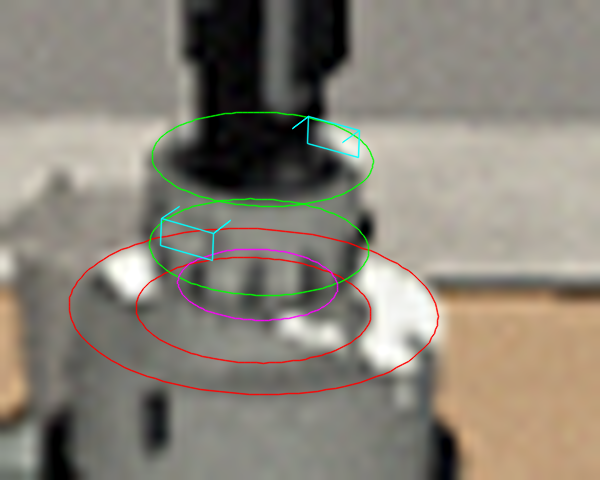

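{"fn": "jog_arm", "kwargs": {"moves": [-0.04,0,-0.5,0,0,0,-1,-0.04,0,-1,0,0,0,-1,-0.04,0,-1.5,0,0,0,-1,-0.04,0,-1.9,0,0,0,-1,-0.04,0,-1.9,0,0,0,-1]}}

```text
time: 7.75
position: [0.5641, 0.1996, 0.1881]
tool_rot: [0.001, 0.28, 0.96, 0.004]
force: [0.9, 0.0, -2.6]
gripper_width: 0.0109
```

```bash
python3 - <<'E'
from ov import *
s,ds=read_camera("side"); o=r.get_obs();t=o["position"]; print(t,o["force"],o["torque"],o["tool_rot"])
overlay(s,np.array([.565,.1963]),t[:2]+[0.001,-.003],t[2]-.0512,np.radians(57.6),f"pics/o5.png",(325,150),(50,40),12)
E
```

```text
[0.56426281 0.19961868 0.1884522 ] [ 0.72150053 -0.00429143 -1.65414062] [-0.04022385  0.02369086 -0.02265521] [0.00099352 0.28041744 0.95986703 0.00451166]
```

View pics/o5.png

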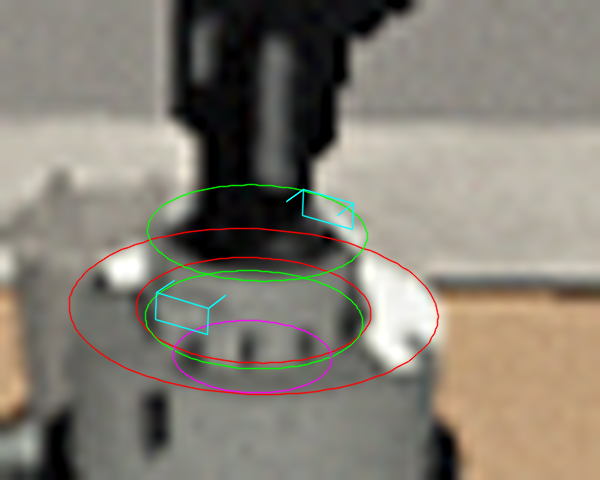

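{"fn": "jog_arm", "kwargs": {"moves": [0,0,-0.4,0,0,0,-1,0,0,-0.8,0,0,0,-1,0,0,-1.2,0,0,0,-1,0,0,-1.2,0,0,0,-1]}}

```text
time: 8.2
position: [0.5645, 0.1994, 0.1759]
tool_rot: [0.001, 0.28, 0.96, 0.004]
force: [3.5, -1.7, -3.8]
gripper_width: 0.0109
```

{"fn": "jog_arm", "kwargs": {"moves": [0,0,-0.3,0,0,0,-1,0,0,-0.6,0,0,0,-1,0,0,-0.6,0,0,0,-1]}}

```text
time: 8.5
position: [0.5647, 0.1993, 0.1698]
tool_rot: [0.001, 0.281, 0.96, 0.004]
force: [2.6, -2.1, 1.4]
gripper_width: 0.011
```

{"fn": "jog_arm", "kwargs": {"moves": [0.05,-0.03,-0.3,0,0,0,-1,0.05,-0.03,-0.6,0,0,0,-1,0.05,-0.03,-0.75,0,0,0,-1,0.05,-0.03,-0.75,0,0,0,-1]}}

```text
time: 8.9
position: [0.5651, 0.1991, 0.1622]
tool_rot: [0.001, 0.28, 0.96, 0.004]
force: [0.4, 0.0, 4.0]
gripper_width: 0.0108
```

```bash
python3 - <<'E'
from ov import *
s,ds=read_camera("side"); o=r.get_obs();t=o["position"]; print(t,o["force"],o["torque"],o["tool_rot"],o["qpos"])
overlay(s,np.array([.565,.1963]),t[:2]+[0.001,-.003],t[2]-.0512,np.radians(57.6),f"pics/o6.png",(325,150),(50,40),12)
E
```

```text
[0.56519687 0.19907228 0.16234466] [ 0.03279303 -1.0439695   5.30453242] [-0.03426039  0.08631347 -0.0028951 ] [0.00137866 0.28050076 0.9598431  0.00431907] [ 0.1996633   0.41176822 -0.01077182  1.14179614  0.00636301 -0.80247492]
```

View pics/o6.png

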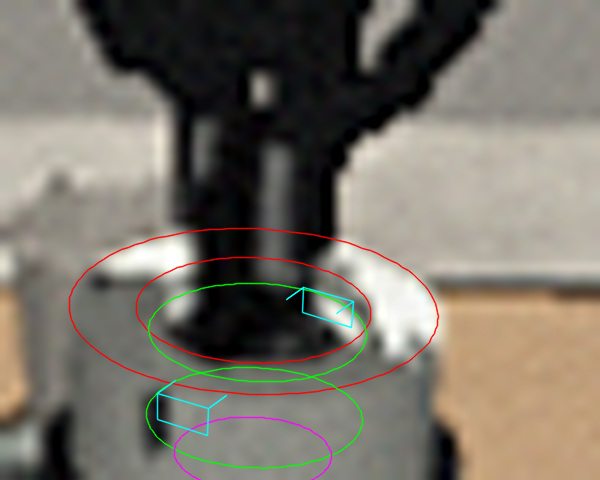

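{"fn": "jog_arm", "kwargs": {"moves": [0,0,0,0,0,-0.08,-1,0,0,0,0,0,-0.18,-1,0,0,0,0,0,-0.28,-1,0,0,0,0,0,-0.38,-1,0,0,0,0,0,-0.38,-1]}}

```text
time: 9.45
position: [0.5653, 0.1991, 0.1626]
tool_rot: [0.002, 0.457, 0.889, 0.004]
force: [-0.1, 0.2, 4.4]
gripper_width: 0.0108
```

```bash
python3 - <<'E'
from h import *
o=r.get_obs();t=o["position"]; print(t,o["force"],o["torque"],o["tool_rot"],2*np.degrees(np.arctan2(o["tool_rot"][2],o["tool_rot"][1])))
E
```

```text
[0.5652613  0.19914769 0.16255002] [-0.05867658  0.17585496  4.36108194] [ 0.0053172   0.10979932 -0.06608977] [0.00228667 0.45738326 0.88925725 0.00410655] 125.56258328884743
```

{"fn": "jog_arm", "kwargs": {"moves": [0,0,0,0,0,-0.12,-1,0,0,0,0,0,-0.24,-1,0,0,0,0,0,-0.36,-1,0,0,0,0,0,-0.48,-1,0,0,0,0,0,-0.6,-1,0,0,0,0,0,-0.72,-1,0,0,0,0,0,-0.84,-1,0,0,0,0,0,-0.92,-1,0,0,0,0,0,-0.92,-1]}}

```text
time: 10.35
position: [0.5654, 0.1992, 0.1627]
tool_rot: [0.004, 0.804, 0.594, 0.003]
force: [0.1, -0.4, 4.7]
gripper_width: 0.0107
```

```bash
python3 - <<'E'
from h import *
o=r.get_obs();t=o["position"]; print(t,o["force"],o["torque"],o["tool_rot"],2*np.degrees(np.arctan2(o["tool_rot"][2],o["tool_rot"][1])))
E
```

```text
[0.56535786 0.19920123 0.16267234] [ 0.12168399 -0.44119074  4.72223802] [ 0.10232492  0.06874336 -0.02095334] [0.00388335 0.80417441 0.59437421 0.00278048] 72.93703379303311
```

Now gently up to the stop, feeling for torque.

{"fn": "jog_arm", "kwargs": {"moves": [0,0,0,0,0,-0.05,-1,0,0,0,0,0,-0.09,-1,0,0,0,0,0,-0.12,-1,0,0,0,0,0,-0.12,-1]}}

```text
time: 10.75
position: [0.5649, 0.1985, 0.1627]
tool_rot: [0.005, 0.837, 0.547, 0.002]
force: [-3.0, -6.2, 6.2]
gripper_width: 0.0105
```

```bash
python3 - <<'E'
from h import *
o=r.get_obs();t=o["position"]; print(t,o["force"],o["torque"],o["qpos"],2*np.degrees(np.arctan2(o["tool_rot"][2],o["tool_rot"][1])))
E
```

```text
[0.56490936 0.19847124 0.162657  ] [-2.97410003 -6.15957941  6.24447968] [-1.36085801  0.62365077  1.40480476] [ 0.20537438  0.41163222 -0.01013023  1.14245344 -0.00736868  0.61791027] 66.36204547933943
```

{"fn": "jog_arm", "kwargs": {"moves": [0,0,0.1,0,0,0.02,-1,0,0,0.2,0,0,0.02,-1,0,0,0.2,0,0,0.02,-1,0,0,0.2,0,0,0.02,0,0,0,0.2,0,0,0.02,1,0,0,0.2,0,0,0.02,1,0,0,0.2,0,0,0.02,1,0,0,0.2,0,0,0.02,1,0,0,0.2,0,0,0.02,1,0,0,0.2,0,0,0.02,1]}}

```text
time: 11.75
position: [0.5649, 0.1985, 0.1647]
tool_rot: [0.005, 0.831, 0.556, 0.002]
force: [-0.6, -0.1, 0.4]
gripper_width: 0.0853
```

```bash
python3 - <<'E'
from h import *
o=r.get_obs();t=o["position"]; print(t,o["force"],o["torque"],o["gripper_width"])
s,d=read_camera("side"); cv2.imwrite("pics/r1.png",cv2.resize(s[140:210,310:390],None,fx=8,fy=8,interpolation=cv2.INTER_CUBIC))
E
```

```text
[0.56490783 0.19847154 0.16469933] [-0.6112749  -0.13041471  0.36967296] [-0.03747086  0.01651694  0.02672267] 0.08526238801313663
```

View pics/r1.png

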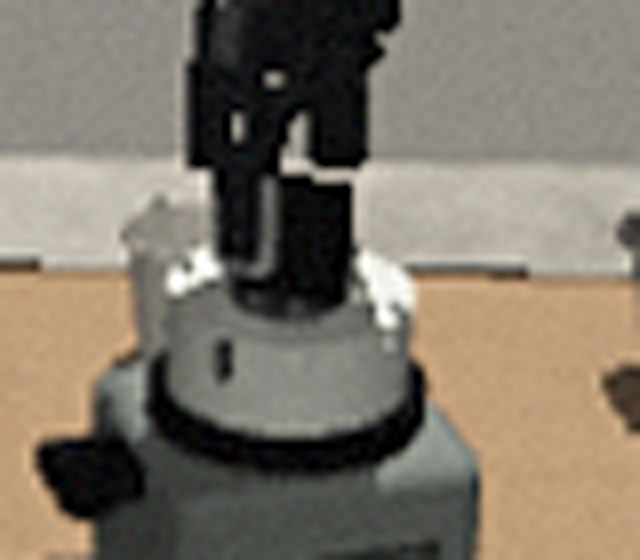

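Carrier stayed down with the fingers open (the bar stands at 250–350, 180–310). Rise clear and move back out of the top camera's view.

{"fn": "jog_arm", "kwargs": {"moves": [0,0,2,0,0,0,1,0,0,5,0,0,0,1,0,0,9,0,0,0,1,0,0,12,0,0,0,1,-4,-2,12,0,0,0,1,-8,-5,12,0,0,0,1,-11,-9,12,0,0,0,1,-13,-13,12,0,0,0,1,-14,-17,12,0,0,0,1,-15,-21,12,0,0,0,1,-15,-25,12,0,0,0,1,-15,-25,12,0,0,0,1]}}

```text
time: 13.0
position: [0.4147, -0.0551, 0.2848]
tool_rot: [0.005, 0.833, 0.554, 0.002]
force: [0.5, 0.4, 0.8]
gripper_width: 0.0853
```

```bash
python3 - <<'E'
from fit import *
o=r.get_obs();t=o["position"]; print(o["time"],t,o["force"])
s,ds=read_camera("side"); im,d=read_camera("top")
cv2.imwrite("pics/f0.png",im)
cv2.imwrite("pics/f1.png",np.hstack([rect("top",im,(.565,.2),.15,.06,3.3),cv2.resize(s[140:210,310:380],(396,396),interpolation=cv2.INTER_CUBIC)]))
for n,P in (("top",pts("top",d)),("side",pts("side",ds))):
    m=(np.hypot(P[...,0]-.565,P[...,1]-.198)<.04)&(P[...,2]>.175)
    q=P[m]; w,V=np.linalg.eigh(np.cov(q[:,:2].T)); print(n,m.sum(),q.mean(0),np.percentile(q[:,2],[50,90,97]),np.degrees(np.arctan2(V[1,1],V[0,1])))
    b=q[q[:,2]>np.percentile(q[:,2],60)]; 
P=pts("top",d); print("tampers etc",[ (l,[np.median(P[g["region"]],0).round(3) for g in regions_of("top",l)[:1]]) for l in ("cup","tamper","brush")])
E
```

```text
13.0 [ 0.41472313 -0.05507919  0.28475549] [0.52768611 0.36133042 0.79037751]
top 110 [0.56428785 0.19946618 0.1917864 ] [0.19255557 0.19582876 0.19791463] 160.89611155999822
side 115 [0.56395711 0.19307896 0.18602666] [0.1860755  0.19376859 0.19541082] 159.21694809893094
tampers etc [('cup', [array([0.538, 0.44 , 0.015])]), ('tamper', [array([ 0.522, -0.249,  0.012])]), ('brush', [array([ 0.676, -0.146,  0.017])])]
```

View pics/f1.png

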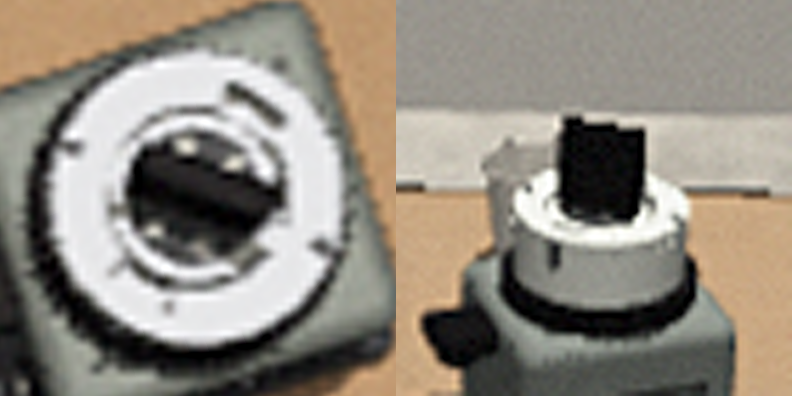

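View pics/f0.png

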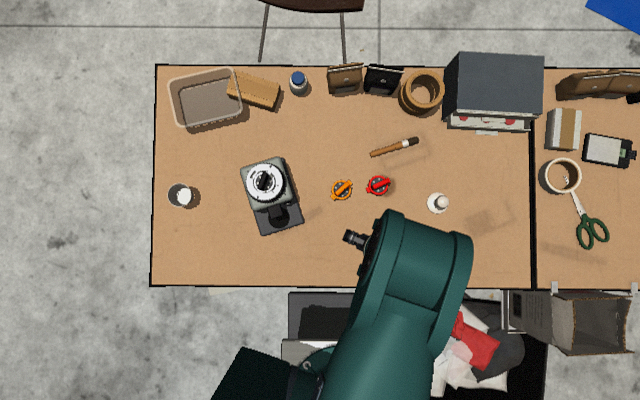

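```bash
python3 - <<'E'
from h import *
im,d=read_camera("top"); s,ds=read_camera("side")
for z,c in ((.194,(.565,.2)),):
    a=rect("top",im,c,z,.035,11); b=rect("side",s,c,z,.035,11)
    cv2.imwrite("pics/f2.png",cv2.resize(np.hstack([a,b]),(800,400)))
# averaged depth-based bar angle over several frames
for n in ("top","side"):
    A=[]
    for k in range(6):
        _,dd=read_camera(n); P=pts(n,dd); m=(np.hypot(P[...,0]-.565,P[...,1]-.197)<.036)&(P[...,2]>.165); q=P[m][:,:2]
        w,V=np.linalg.eigh(np.cov(q.T)); A.append(np.degrees(np.arctan2(V[1,1],V[0,1]))%180)
    print(n,np.round(A,1))
E
```

```text
top [160.4 160.9 160.6 160.7 160.3 160.7]
side [160.8 161.1 161.3 160.7 161.5 161.5]
```

View pics/f2.png

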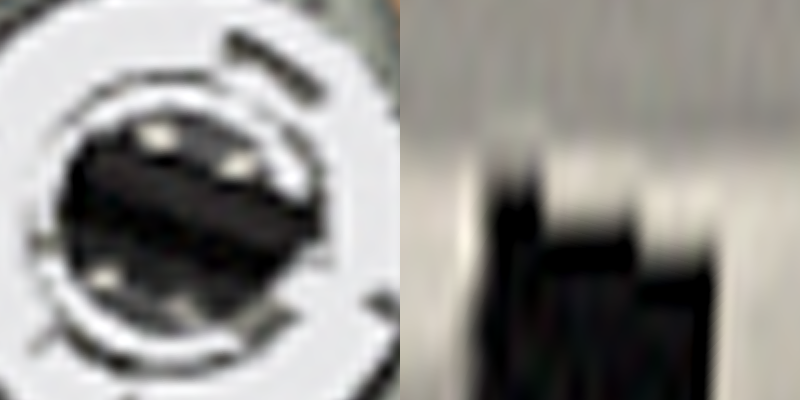

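Bar angle reads about 2–3° short of the stud line; I'll regrip lightly at the stud-line angle and nudge it to the stop.

{"fn": "jog_arm", "kwargs": {"moves": [0,4,0,0,0,0,1,1,8,0,0,0,0,1,3,12,0,0,0,0,1,6,16,0,0,0,0,1,9,20,0,0,0,0,1,12,23,0,0,0,0,1,15,25.4,0,0,0,0,1,15,25.4,-3,0,0,0,1,15,25.4,-7,0,0,0,1,15,25.4,-10,0,0,0,1,15,25.4,-11.9,0,0,0,1,15,25.4,-11.9,0,0,0,1]}}

```text
time: 15.15
position: [0.5636, 0.2021, 0.1633]
tool_rot: [0.004, 0.831, 0.556, -0.0]
force: [0.1, 0.5, 0.3]
gripper_width: 0.0851
```

```bash
python3 - <<'E'
from h import *
o=r.get_obs();t=o["position"]; print(t,o["force"],o["torque"],2*np.degrees(np.arctan2(o["tool_rot"][2],o["tool_rot"][1])))
E
```

```text
[0.56359576 0.20214512 0.16326932] [0.055592   0.52470707 0.27071082] [-0.00188175  0.01113162  0.03450752] 67.49802739305619
```

{"fn": "jog_arm", "kwargs": {"moves": [0.13,-0.36,0.15,0,0,0,1,0.13,-0.36,0.15,0,0,0,1,0.13,-0.36,0.15,0,0,0,-1,0.13,-0.36,0.15,0,0,0,-1,0.13,-0.36,0.15,0,0,0,-1,0.13,-0.36,0.15,0,0,0,-1,0.13,-0.36,0.15,0,0,0,-1,0.13,-0.36,0.15,0,0,0,-1,0.13,-0.36,0.15,0,0,0,-1,0.13,-0.36,0.15,0,0,0,-1], "newtons": 40}}

```text
time: 16.15
position: [0.5648, 0.1984, 0.1649]
tool_rot: [0.004, 0.831, 0.556, -0.0]
force: [-2.2, -4.0, 4.3]
gripper_width: 0.0117
```

```bash
python3 - <<'E'
from h import *
o=r.get_obs();t=o["position"]; print(t,o["force"],o["torque"],o["gripper_width"],2*np.degrees(np.arctan2(o["tool_rot"][2],o["tool_rot"][1])))
E
```

```text
[0.56477642 0.19835456 0.16485509] [-2.17509722 -3.96646506  4.29513163] [-0.76651702  0.61630838  0.46523413] 0.011656498147332314 67.50569760064926
```

{"fn": "jog_arm", "kwargs": {"moves": [0,0,0,0,0,-0.02,-1,0,0,0,0,0,-0.04,-1,0,0,0,0,0,-0.04,-1]}}

```text
time: 16.45
position: [0.5648, 0.1984, 0.165]
tool_rot: [0.004, 0.843, 0.539, -0.0]
force: [-1.8, -2.7, 4.8]
gripper_width: 0.0116
```

```bash
python3 - <<'E'
from h import *
o=r.get_obs();t=o["position"]; print(t,o["force"],o["torque"],o["gripper_width"],2*np.degrees(np.arctan2(o["tool_rot"][2],o["tool_rot"][1])))
E
```

```text
[0.5648136  0.19835364 0.164952  ] [-1.79845347 -2.71881617  4.82390729] [-0.80757171  0.44619336  1.03842545] 0.011582900821461233 65.1717810712701
```

{"fn": "jog_arm", "kwargs": {"moves": [0,0,0,0,0,0,1,0,0,0,0,0,0,1,0,0,0,0,0,0,1,0,0,0,0,0,0,1,0,0,0,0,0,0,1,0,0,2,0,0,0,1,0,0,5,0,0,0,1,0,0,9,0,0,0,1,0,0,12,0,0,0,1,-4,-2,12,0,0,0,1,-8,-5,12,0,0,0,1,-12,-9,12,0,0,0,1]}}

```text
time: 17.65
position: [0.4479, 0.1127, 0.2848]
tool_rot: [0.004, 0.842, 0.539, -0.0]
force: [1.2, -1.1, 1.2]
gripper_width: 0.0854
```

{"fn": "jog_arm", "kwargs": {"moves": [-1,-4,0,0,0,0,1,-2,-8,0,0,0,0,1,-3,-12,0,0,0,0,1,-3,-16,0,0,0,0,1,-3,-16,0,0,0,0,1]}}

```text
time: 18.15
position: [0.4177, -0.0508, 0.2849]
tool_rot: [0.005, 0.843, 0.537, -0.0]
force: [-0.7, 0.4, 0.1]
gripper_width: 0.0852
```

```bash
python3 - <<'E'
from h import *
im,d=read_camera("top"); s,_=read_camera("side"); o=r.get_obs(); print(o["time"],o["position"],o["force"])
cv2.imwrite("pics/f4.png",np.hstack([rect("top",im,(.565,.2),.15,.06,3.3),cv2.resize(s[140:210,310:380],(396,396),interpolation=cv2.INTER_CUBIC)]))
for n in ("top","side"):
    A=[];Z=[]
    for k in range(4):
        _,dd=read_camera(n); P=pts(n,dd); m=(np.hypot(P[...,0]-.565,P[...,1]-.197)<.036)&(P[...,2]>.165); q=P[m]; Z.append(np.percentile(q[:,2],95)); q=q[:,:2]
        w,V=np.linalg.eigh(np.cov(q.T)); A.append(np.degrees(np.arctan2(V[1,1],V[0,1]))%180)
    print(n,np.round(A,1),np.round(Z,4))
E
```

```text
18.25 [ 0.41774992 -0.04784361  0.2848485 ] [-0.14331194  1.43885002 -0.71895537]
top [161.  161.  160.  160.8] [0.1966 0.1974 0.1968 0.1966]
side [160.6 160.1 161.2 160.6] [0.1942 0.1941 0.1936 0.194 ]
```

View pics/f4.png

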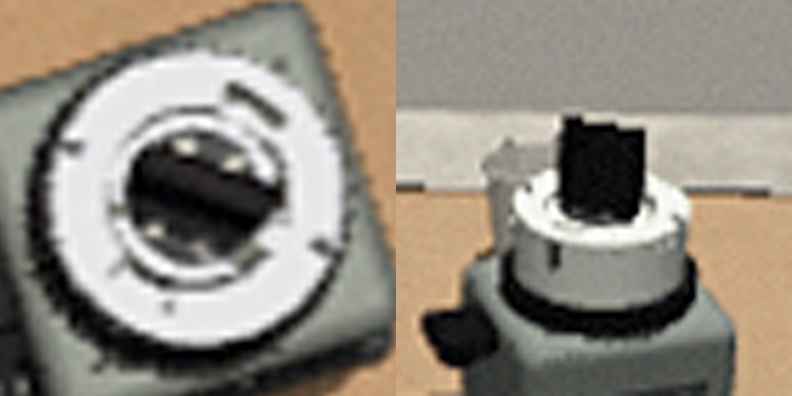

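```bash
python3 -c "
from station import r
print(r.sign_off())"
```

```text
the job is handed in; nothing more can be done
None
```

The burr carrier is in the grinder throat, turned clockwise to the stop and locked down. I let go, backed the arm clear and handed the job in at about 18.5 s of the 48 s allowed.

- **Fitting:** I gripped the black bar and entered the lugs in the slots, which lie at about 58° in world axes. I pressed the carrier in to about 39 mm below the mouth, then turned it until the tool felt a stop torque of about 1.4 N m.
- **Stop check:** After the first release the bar read 2–3° short of the stud line. I regripped it lightly and turned it again: the stop torque rose to about 1 N m and the bar angle did not change.
- **Height check:** With the gripper away, the bar's top is 194–197 mm above the bench. The expected locked height is 194 mm.
- **Disagreement:** The measured bar angle is about -19.5°, against about -22° for the studs. I put the difference down to measurement error, because the hard stop was felt twice.
- **Other items:** After the first release the tamper and cup read within 1 mm of their starting positions. The brush read about 7 mm different, but the arm never went near it, so I take that as noise in the detection. I did not measure them again after the regrip.

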